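# Start the bench centrifuge

## Task

Start the loaded centrifuge with the closed fingertips: first press the raised end of the black power rocker fully down, then push the open blue lid fully shut from above, and then press the green key fully in for a moment and let go. Keep to that order, do not press the red or yellow key, do not grip or lift anything, and leave the bottle, jar, vial and slide box around the machine where they stand.

Things in the scene. Friction and masses are not known exactly. Their poses are not given: they have to be found in the camera images.
- centrifuge: White and blue bench centrifuge, fixed; origin on the bench under it. Spans x -150 (control side, towards the robot) to +140 mm, 270 mm wide in y. Control deck, 70 mm high, x -150 to -60 mm, has in one row at x -105 mm the rocker (y +95) and three keys (y +20, -35, -90; which colour is where varies). Behind it the housing, 130 mm high, under the lid.
- rocker (a joint): power rocker: 0 rad off (end nearer the robot, the one with the white mark, is up), 0.40 rad fully on (that end down). Black, 54 mm long (machine x) by 26 mm wide, pivot at mid-length 5 mm above the deck; it stays where it is left, and takes about 1 to 3 N towards its end. On means beyond 0.32.
- rocker_on_end (a point): point on the top face of the rocker's ON end (white mark), 20 mm from the middle of the rocker towards the robot, 7 mm inboard of its end; moves with the rocker. About 16 mm above the deck when off, 8 mm when fully on.
- lid (a joint): lid angle: 0 rad shut (level), starts 0.55 to 0.85 rad open. Stiff hinge, it stays where it is left; about 1 to 3 N from above near its free edge closes it, against a solid stop at 0. Shut means below 0.06 rad.
- lid_edge (a point): point on the outer (upper) face of the lid, on its middle line, 10 mm from the free edge and 175 mm from the hinge line. The lid is a blue plate 185 mm long, 250 mm wide, 12 mm thick with a grey-rimmed round window and a small black tab at the free edge; the free edge is the one towards the robot and is the raised one.
- lid_hinge (a point): middle of the hinge line, along machine y at the side of the machine away from the robot, 132 mm above the bench (the outer face of the shut lid is 12 mm higher, 144 mm above the bench).
- key_green (a joint): value of the green key (start): 0 up, grows to 0.006 m fully down. Spring: starts to move at about 1 N, fully down at about 4 N, comes up again when let go. It counts as pressed in beyond 0.0045 m.
- key_green_top (a point): centre of the top face of the green round key: cap 26 mm across, in a low black collar 36 mm across and 5 mm high. The face stands 15 mm above the control panel when up, 9 mm when fully down; it is level and pressed straight down.
- key_red (a joint): value of the red key (stop): 0 up, grows to 0.006 m fully down. Spring: starts to move at about 1 N, fully down at about 4 N, comes up again when let go. It counts as pressed in beyond 0.0045 m.
- key_red_top (a point): centre of the top face of the red round key: cap 26 mm across, in a low black collar 36 mm across and 5 mm high. The face stands 15 mm above the control panel when up, 9 mm when fully down; it is level and pressed straight down.
- key_yellow (a joint): value of the yellow key (short spin): 0 up, grows to 0.006 m fully down. Spring: starts to move at about 1 N, fully down at about 4 N, comes up again when let go. It counts as pressed in beyond 0.0045 m.
- key_yellow_top (a point): centre of the top face of the yellow round key: cap 26 mm across, in a low black collar 36 mm across and 5 mm high. The face stands 15 mm above the control panel when up, 9 mm when fully down; it is level and pressed straight down.
- dropper: bystander: dark dropper bottle, 38 mm across, 85 mm high, standing left of the machine; origin under its middle
- jar: bystander: amber jar with white cap, 68 mm across, 115 mm high, right of the machine; origin under its middle
- vial: bystander: open orange vial, 34 mm across, 60 mm high, right of the machine; origin under its middle
- slide_box: bystander: white box, 35 x 80 x 30 mm high, lying between robot and machine; origin under its middle

How it is judged:
By the outcome, as a careful person would: the job done as asked, in the order asked, and still so for the second after the job is handed in, with the robot touching nothing.
It also fails if it takes over 51 s, if anything falls off the work surface, if the arm or the gripper's body presses on something with over 40 N, if the wrist force passes 120 N, or if a joint passes its speed limit or range.

## Robot

A 6-joint arm with a two-finger parallel gripper is mounted at the origin on the work surface. World frame = base frame: x ahead of the robot, y to its left, z up, the work surface at z = 0. Lengths are in m, angles in rad, forces in N, time in s.
With the tool pointing down it reaches from about 0.3 to 0.775 m from the base axis. Payload 14.6 kg.
Tool frame: the origin (TCP) lies at the very end of the fingers, on their centre line; the grasp point (between the pads) lies 19 mm behind it (robot.grip_depth is the distance from the TCP to the grasp point, in m); z points along the fingers, y is the line along which they close (so a half turn about z gives the same grasp; the last joint's range is limited). The gripper opens to 94 mm and grips with 3 to 60 N. Pads are 16 mm wide; open, the fingers measure 119 mm over their backs; the gripper's body (75 mm by 177 mm) begins 78 mm behind the grasp point.
Start: joints at [1.161, 0.3, 1.521, -0, 1.321, -0.067], TCP at [0.185, 0.518, 0.205] pointing down, gripper open.
Joint ranges: [-3.03, 3.03], [-0.79, 2.21], [0.23, 2.52], [-1.04, 4.18], [0, 3.07], [-2.55, 2.55]. Speed limits (rad/s): [2.22, 2.22, 2.57, 3.14, 3.14, 3.14].

## Interface

Orientations are given as a unit quaternion [x, y, z, w].
In Python, from workcell import robot gives the robot as it stands. The module is installed in compiled form; this text tells all that it offers.
- The arm moves only by the shell command python3 -m jog 'ROWS' [FORCE]. ROWS is JSON, a list of rows, each a list of 7 numbers: the turn, a rotation vector about the tool's x, y, z in units of 0.15 rad (1.0 is 0.15 rad), then the shift along the tool's x, y, z in units of 50 mm (1.0 is 50 mm), then the opening, from 0 (shut) to 1 (fully open). In form: [[rx, ry, rz, tx, ty, tz, claw], ...]. A call has exactly 10 rows; each row shifts and turns the commanded pose from where the row before left it, along the tool's axes as they then stand; what a row does not reach is not made up. A row lasts 1/8 s, in which the tool goes at most 62.5 mm and 10.7 degrees, less where a joint would pass 70% of its speed; a pose out of reach is approached as far as the arm can. A call with a number of a shift or a turn outside -1 to 1 is refused whole. A call with a gripper value outside its range is refused whole. The fingers move at their own pace and stop on an object; FORCE is the grip in N (left out, the last holds). Time passes only in rows, so rows that do not move let the fingers close, or fill a call up. It gives the time, the measured TCP pose, the force, the opening and the grip force at its end, in the units of the state.
- robot.get_obs(): the state, without advancing time (a new reading comes with each control period).
- robot.camera(name): name is "side" or "top" or "wrist"; returns a dict with "img" (400x640x3 uint8, blue, green, red), "range_z" (400x640 float32, m along the optical axis (not along the pixel's ray), 0 where there is no reading), "fx", "fy", "cx", "cy" (pixels), "dist" ([k1, k2, p1, p2, k3] as OpenCV has them; the pictures are not rectified), "rvec" (rotation vector, rad) and "tvec" (3), from world to camera coordinates, as OpenCV has them. Camera axes: x right, y down, z forward; pixel columns grow to the right and rows downward; lengths in m; the calibration is good to about 2 mm. A picture is of the moment at which its call begins.
- robot.job_done(): hands the job in; it is judged then, once.
The state is a dict: "t": time; "joint_pos": joint angles; "joint_velocities": joint speeds; "tau": joint torques, N m; "tool_pos": TCP position; "tcp_rot": TCP orientation; "force": force on the tool from outside, world axes, zero at the start; "ft_torque": the same for the moment, N m; "opening": finger opening in m; "grip_force": force on a finger pad.
Only numpy, scipy, OpenCV 4.12 (cv2) and the standard library are available. Lean on these libraries where they do the work, as an engineer would, in place of code of your own. Each camera call takes 0.05 s, during which the arm holds its last target. There are 200 camera calls.

## Working session

There is one attempt and no reset: what is moved stays moved. The work goes in short steps, Python scripts to look and compute and a shell command to move; the robot and the scene stay as the last step left them, time stands still between calls to the robot, and variables do not carry over. Pictures are saved under pics/ and viewed, at most 10 in all, crops included, and the job is handed in when it is done.

```bash
mkdir -p pics; cat > h.py <<'E'
import numpy as np, cv2
from workcell import robot
def pt(c,u,v,r=2):
    z=c["range_z"][v-r:v+r+1,u-r:u+r+1]; z=np.median(z[z>0])
    K=np.array([[c["fx"],0,c["cx"]],[0,c["fy"],c["cy"]],[0,0,1.]])
    n=cv2.undistortPoints(np.array([[[u,v]]],float),K,np.array(c["dist"]))[0,0]
    R=cv2.Rodrigues(np.array(c["rvec"],float))[0]
    return R.T@(np.array([n[0]*z,n[1]*z,z])-np.array(c["tvec"]).ravel())
E
python3 - <<'E'
from h import *
import pickle
for n in("top","side"):
    c=robot.camera(n); cv2.imwrite(f"pics/{n}0.png",c["img"]); pickle.dump(c,open(n+"0.pkl","wb"))
o=robot.get_obs();print(o["tool_pos"],o["tcp_rot"],o["t"],o["force"])
E
```

```text
[0.18477568 0.51779413 0.20494163] [ 1.70549471e-01  9.85348981e-01 -4.99240870e-04 -1.18979730e-04] 0.1 [ 0.64875796 -0.33007003 -1.11186207]
```

View pics/top0.png

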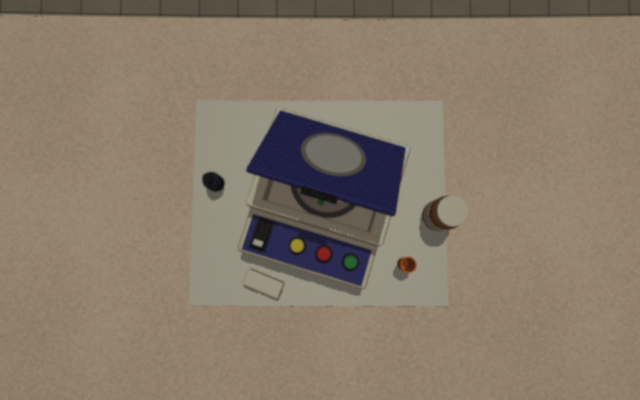

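View pics/side0.png

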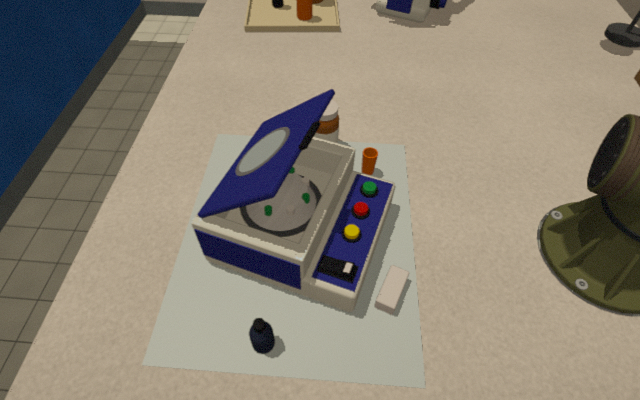

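The top view shows the rocker at (262,234) with its white mark at (258,243). The keys are yellow (297,245), red (323,254) and green (350,262), and the lid's free edge runs (249,173)–(395,210). The side view agrees.

```bash
python3 - <<'E'
from h import *
import pickle
T=pickle.load(open("top0.pkl","rb"));S=pickle.load(open("side0.pkl","rb"))
for n,c,l in(("top",T,dict(yel=(297,245),red=(323,254),grn=(350,262),mark=(258,243),rockoff=(265,225),lidL=(254,171),lidR=(392,206),lidfar=(282,118),lidfarR=(404,152),deck=(310,262),box=(264,283),drop=(213,181),jar=(452,211),vial=(407,264))),("side",S,dict(yel=(352,231),red=(361,209),grn=(370,187),mark=(348,268),rockoff=(327,266),lidR=(331,97),lidL=(210,209)))):
    for k,(u,v) in l.items(): print(n,k,pt(c,u,v,1).round(4))
# colour centroids in top
h=cv2.cvtColor(T["img"],cv2.COLOR_BGR2HSV)
for k,lo,hi in(("yel",22,35),("red",0,8),("grn",50,80)):
    m=(h[...,0]>=lo)&(h[...,0]<=hi)&(h[...,1]>150)&(h[...,2]>50)
    m[:235]=0;m[280:]=0;m[:,:280]=0;m[:,370:]=0
    v,u=np.nonzero(m);print(k,u.mean(),v.mean(),len(u))
im=cv2.resize(T["img"][100:300,185:475],(783,540),interpolation=cv2.INTER_CUBIC);cv2.imwrite("pics/topc.png",im)
E
```

```text
top yel [0.5009 0.0418 0.0864]
top red [ 0.4834 -0.0093  0.0859]
top grn [ 0.468  -0.0622  0.0859]
top mark [0.5047 0.1184 0.0868]
top rockoff [0.5405 0.1063 0.0788]
top lidL [0.6165 0.1015 0.2583]
top lidR [ 0.5614 -0.119   0.2521]
top lidfar [0.7336 0.067  0.1618]
top lidfarR [ 0.6716 -0.1585  0.1552]
top deck [0.4674 0.0164 0.0725]
top box [0.4231 0.1127 0.0304]
top drop [0.6309 0.2152 0.0665]
top jar [ 0.5658 -0.2551  0.1169]
top vial [ 0.4618 -0.1895  0.0048]
side yel [0.4995 0.0475 0.0857]
side red [ 0.4839 -0.0031  0.0852]
side grn [ 0.467  -0.0579  0.085 ]
side mark [0.5048 0.1222 0.0865]
side rockoff [0.5391 0.1175 0.0801]
side lidR [ 0.5506 -0.1031  0.2529]
side lidL [0.7265 0.0823 0.1686]
yel 296.685534591195 245.38364779874215 159
red 323.45394736842104 253.44078947368422 152
grn 346.3333333333333 263.6666666666667 3
```

View pics/topc.png

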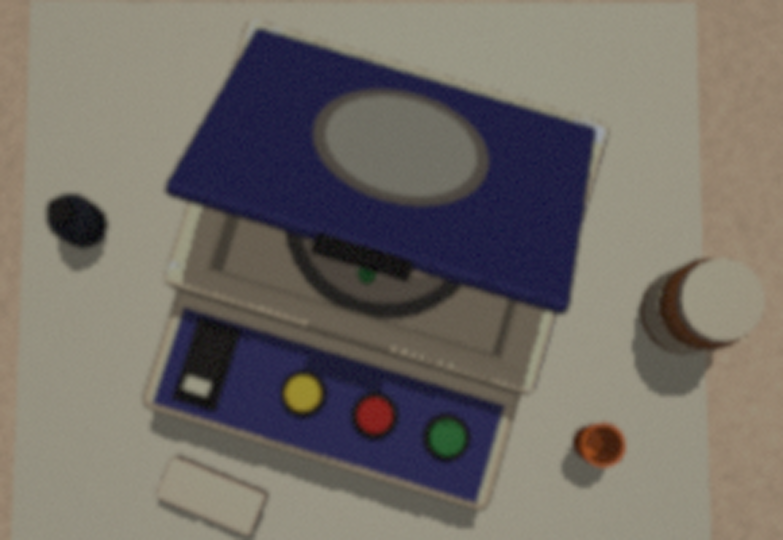

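The measurements agree with the given sizes. Machine origin is about (0.594, -0.004) with yaw about -0.30, key faces at z 0.086, lid angle about 0.69 and hinge at machine x of about +124 mm. With the tool turned by -0.04 rad, tool x = -machine x, tool y = machine y, and tool z points down.

```bash
cat >> h.py <<'E'
O=np.array([.594,-.004]);a=-.30;X=np.array([np.cos(a),np.sin(a)]);Y=np.array([-np.sin(a),np.cos(a)])
def m(p): d=np.array(p[:2])-O; return np.array([d@X,d@Y,p[2]]).round(4)
def st():
    o=robot.get_obs();q=o["tcp_rot"]
    print("t",o["t"],"mach",m(o["tool_pos"]),"yawerr",round(float(np.arctan2(2*q[1]**2-1,2*q[0]*q[1])-(np.pi/2+a)),3),"F",np.round(o["force"],2))
E
python3 -m jog '[[0,0,-0.27,-0.7,-0.5,0,0],[0,0,0,-0.7,-0.5,0,0],[0,0,0,-0.7,-0.5,0,0],[0,0,0,-0.7,-0.5,0,0],[0,0,0,-0.7,-0.5,0,0],[0,0,0,-0.7,-0.5,0,0],[0,0,0,-0.7,-0.5,0,0],[0,0,0,-0.7,-0.5,0,0],[0,0,0,-0.7,-0.5,0,0],[0,0,0,-0.7,-0.5,0,0]]' 20
python3 -c "
from h import *
st()
for p in [(.503,.1203,.0867),(.4675,-.060,.0855),(.4837,-.0062,.086),(.589,-.009,.255)]: print(m(p))"
```

```text
t: 1.35
tool_pos: [0.4437, 0.1728, 0.2053]
tcp_rot: [0.151, 0.989, -0.0, -0.0]
force: [0.6, 0.6, 0.0]
opening: 0.0007
grip_force: 0.0
t 1.35 mach [-0.1958  0.1245  0.2053] yawerr -0.002 F [0.62 0.56 0.02]
[-0.1237  0.0919  0.0867]
[-0.1043 -0.0909  0.0855]
[-0.1047 -0.0347  0.086 ]
[-0.0033 -0.0063  0.255 ]
```

```bash
python3 -m jog '[[0,0,0,-0.48,-0.2,0,0],[0,0,0,-0.48,-0.2,0,0],[0,0,0,-0.48,-0.2,0,0],[0,0,0,0,0,0.5,0],[0,0,0,0,0,0.5,0],[0,0,0,0,0,0.5,0],[0,0,0,0,0,0.5,0],[0,0,0,0,0,0,0],[0,0,0,0,0,0,0],[0,0,0,0,0,0,0]]' 
python3 -c "
from h import *
st()
c=robot.camera('side');cv2.imwrite('pics/s1.png',cv2.resize(c['img'][120:320,260:460],(600,600)))"
```

```text
t: 2.6
tool_pos: [0.5034, 0.1241, 0.1065]
tcp_rot: [0.151, 0.989, 0.0, 0.001]
force: [-1.3, 0.3, 0.1]
opening: 0.0001
grip_force: 0.0
t 2.6 mach [-0.1244  0.0956  0.1065] yawerr -0.002 F [-1.27  0.32  0.09]
```

View pics/s1.png

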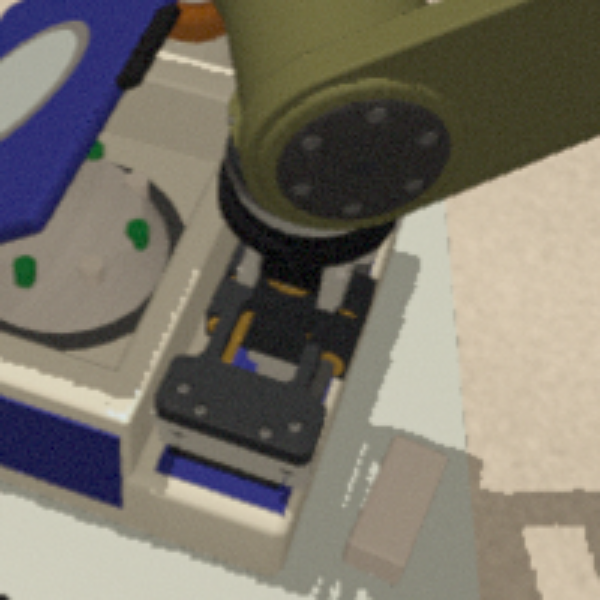

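The gripper stands over the rocker, clear of the housing and lid. Pressing down now.

```bash
python3 -m jog '[[0,0,0,0,0,0.2,0],[0,0,0,0,0,0.15,0],[0,0,0,0,0,0.08,0],[0,0,0,0,0,0.06,0],[0,0,0,0,0,0.05,0],[0,0,0,0,0,0.03,0],[0,0,0,0,0,0.03,0],[0,0,0,0,0,0,0],[0,0,0,0,0,0,0],[0,0,0,0,0,0,0]]' | sed -n 2,4p; python3 -c "
from h import *
st()"
```

```text
tool_pos: [0.5029, 0.1243, 0.0782]
tcp_rot: [0.15, 0.989, 0.0, 0.0]
force: [-20.1, -0.7, 38.5]
t 3.9 mach [-0.125   0.0956  0.0782] yawerr -0.002 F [-20.07  -0.67  38.52]
```

```bash
python3 -m jog '[[0,0,0,0,0,-0.2,0],[0,0,0,0,0,-0.6,0],[0,0,0,0,0,-0.8,0],[0,0,0,0,0,-0.8,0],[0,0,0,0,0,-0.8,0],[0,0,0,0,0,-0.8,0],[0,0,0,0,-0.4,-0.4,0],[0,0,0,0,-0.8,0,0],[0,0,0,0,-0.8,0,0],[0,0,0,0,0,0,0]]' | sed -n 2,4p; python3 -c "
from h import *
st()
c=robot.camera('side')
for u,v in [(348,268),(327,266),(338,267)]: print(m(pt(c,u,v,1)))
c=robot.camera('side');cv2.imwrite('pics/s2.png',cv2.resize(c['img'][80:320,200:440],(600,600)))"
```

```text
tool_pos: [0.473, 0.0269, 0.2957]
tcp_rot: [0.152, 0.988, -0.0, 0.0]
force: [0.2, 1.2, -0.4]
t 5.15 mach [-0.1248 -0.0063  0.2957] yawerr -0.005 F [ 0.15  1.23 -0.42]
[-0.1218  0.0903  0.0797]
[-0.0892  0.1027  0.0853]
[-0.1062  0.0962  0.0824]
```

View pics/s2.png

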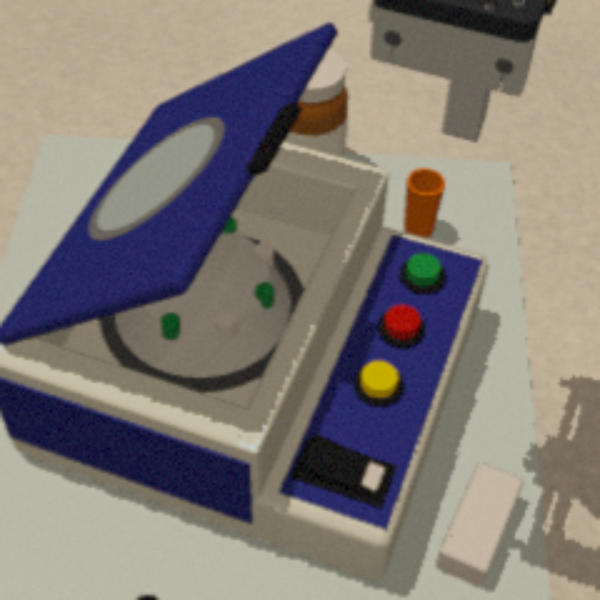

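The rocker is fully on: its tilt flipped to about +0.2 with the mark at (372,475) in the crop and low. The lid is still open and its path is clear, so I go over the lid edge.

```bash
python3 -m jog '[[0,0,0,-0.5,0,0,0],[0,0,0,-0.5,0,0,0],[0,0,0,-0.5,0.1,0,0],[0,0,0,-0.5,0,0,0],[0,0,0,-0.5,0,0,0],[0,0,0,-0.1,0,0,0],[0,0,0,0,0,0.3,0],[0,0,0,0,0,0.3,0],[0,0,0,0,0,0,0],[0,0,0,0,0,0,0]]' | sed -n 2,4p; python3 -c "
from h import *
st()"
python3 -m jog '[[0,0,0,0,0,0.2,0],[0,0,0,0.1,0,0.2,0],[0,0,0,0.1,0,0.25,0],[0,0,0,0.1,0,0.25,0],[0,0,0,0.1,0,0.25,0],[0,0,0,0.1,0,0.25,0],[0,0,0,0.1,0,0.25,0],[0,0,0,0.1,0,0.25,0],[0,0,0,0,0,0,0],[0,0,0,0,0,0,0]]' | sed -n 2,4p; python3 -c "
from h import *
st()"
```

```text
tool_pos: [0.5987, -0.0053, 0.2659]
tcp_rot: [0.151, 0.989, 0.0, 0.0]
force: [0.7, 0.8, -0.5]
t 6.5 mach [4.800e-03 2.000e-04 2.659e-01] yawerr -0.002 F [ 0.7   0.8  -0.45]
tool_pos: [0.5656, 0.005, 0.1708]
tcp_rot: [0.151, 0.989, 0.0, 0.0]
force: [0.1, 0.4, 0.0]
t 7.75 mach [-0.0298  0.0002  0.1708] yawerr -0.002 F [0.07 0.38 0.01]
```

```bash
python3 -m jog '[[0,0,0,0.05,0,0.1,0],[0,0,0,0.05,0,0.1,0],[0,0,0,0.05,0,0.1,0],[0,0,0,0.05,0,0.1,0],[0,0,0,0,0,0.06,0],[0,0,0,0,0,0.04,0],[0,0,0,0,0,0.04,0],[0,0,0,0,0,0.04,0],[0,0,0,0,0,0,0],[0,0,0,0,0,0,0]]' | sed -n 2,4p; python3 -c "
from h import *
st()"
```

```text
tool_pos: [0.556, 0.0081, 0.1439]
tcp_rot: [0.151, 0.989, 0.0, 0.001]
force: [-12.4, 0.3, 24.6]
t 9.0 mach [-0.0398  0.0003  0.1439] yawerr -0.002 F [-12.36   0.35  24.63]
```

Contact at z 0.144 with 25 N means the lid is against its stop. Next I lift and move over the green key.

```bash
python3 -m jog '[[0,0,0,0,0,-0.2,0],[0,0,0,0,0,-0.6,0],[0,0,0,0,0,-0.4,0],[0,0,0,0.43,-0.6,0,0],[0,0,0,0.43,-0.6,0,0],[0,0,0,0.43,-0.6,0,0],[0,0,0,0,0,0.5,0],[0,0,0,0,0,0.5,0],[0,0,0,0,0,0,0],[0,0,0,0,0,0,0]]' | sed -n 2,4p; python3 -c "
from h import *
st()
c=robot.camera('side');cv2.imwrite('pics/s3.png',cv2.resize(c['img'][80:320,200:440],(600,600)))"
```

```text
tool_pos: [0.4679, -0.0587, 0.1524]
tcp_rot: [0.151, 0.989, -0.0, 0.001]
force: [0.6, 0.2, 0.2]
t 10.25 mach [-0.1043 -0.0895  0.1524] yawerr -0.002 F [0.64 0.17 0.22]
```

View pics/s3.png

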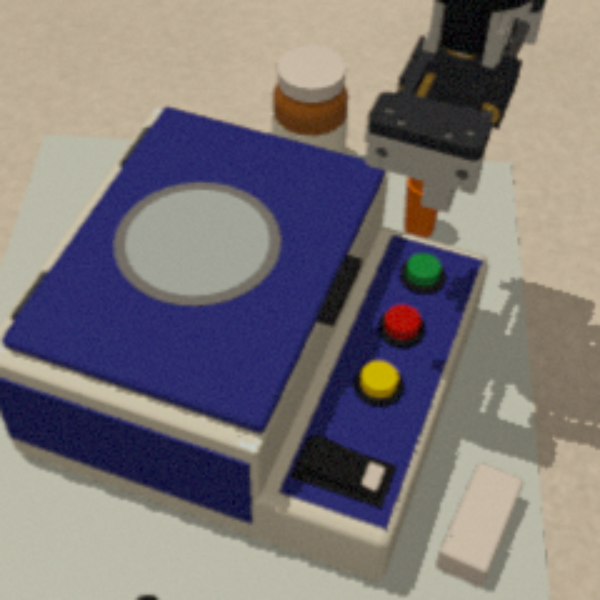

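The lid lies flat and shut, the rocker is on, and the fingertip is right above the green key. Pressing it.

```bash
python3 -m jog '[[0,0,0,0,-0.02,0.3,0],[0,0,0,0,0,0.4,0],[0,0,0,0,0,0.3,0],[0,0,0,0,0,0.2,0],[0,0,0,0,0,0.1,0],[0,0,0,0,0,0.08,0],[0,0,0,0,0,0.05,0],[0,0,0,0,0,0.05,0],[0,0,0,0,0,0,0],[0,0,0,0,0,0,0]]' | sed -n 2,4p; python3 -c "
from h import *
st()"
```

```text
tool_pos: [0.4674, -0.0597, 0.0789]
tcp_rot: [0.151, 0.989, -0.0, 0.001]
force: [-8.6, 1.7, 20.5]
t 11.55 mach [-0.1045 -0.0906  0.0789] yawerr -0.002 F [-8.55  1.68 20.48]
```

Fully bottomed: z 0.079 at 20 N, where the spring alone needs only 4 N. Letting go and retreating straight up.

```bash
python3 -m jog '[[0,0,0,0,0,-0.2,0],[0,0,0,0,0,-0.5,0],[0,0,0,0,0,-0.7,0],[0,0,0,0,0,-0.7,0],[0,0,0,0,0,-0.7,0],[0,0,0,0.3,0,-0.5,0],[0,0,0,0.5,0,0,0],[0,0,0,0.3,0,0,0],[0,0,0,0,0,0,0],[0,0,0,0,0,0,0]]' | sed -n 2,4p; python3 -c "
from h import *
st()
c=robot.camera('side');cv2.imwrite('pics/s4.png',c['img'])
for u,v in [(348,268),(327,266),(352,231),(361,209),(370,187)]: print(m(pt(c,u,v,1)))"
```

```text
tool_pos: [0.4151, -0.0434, 0.2424]
tcp_rot: [0.151, 0.989, -0.0, -0.0]
force: [0.8, -0.4, 0.4]
t 12.8 mach [-0.1593 -0.0905  0.2424] yawerr -0.002 F [ 0.79 -0.43  0.36]
[-0.1218  0.0903  0.0797]
[-0.0893  0.103   0.0857]
[-0.1056  0.0216  0.0861]
[-0.1056 -0.0305  0.0866]
[-0.1054 -0.089   0.085 ]
```

View pics/s4.png

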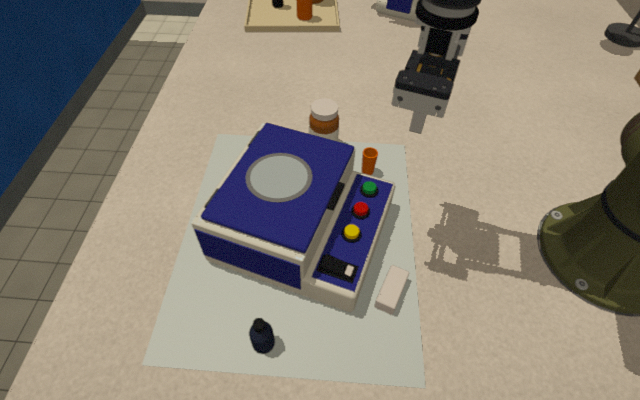

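The rocker is on with its mark at (348,269), the lid is shut, and all keys are up with green at (370,187). The bystanders are where they were and the robot is clear.

```bash
python3 -c "
from workcell import robot
print(robot.job_done())"
```

```text
the job is handed in; nothing more can be done
None
```

The job is handed in: I pressed the rocker fully on, pushed the lid shut, then pressed the green key fully in and let it go, in that order, in about 13 s of robot time; nothing else was touched.

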